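Flip up the tablet stand and set the tablet on it

ROBOT

A 6-joint arm with a two-finger parallel gripper is mounted at the origin on the work surface. World frame = base frame: x ahead of the robot, y to its left, z up, the work surface at z = 0. Lengths are in m, angles in rad, forces in N, time in s.
With the tool pointing down it reaches from about 0.25 to 0.725 m from the base axis. Payload 4 kg.
Tool frame: the origin (TCP) lies midway between the tips of the shut fingers; the grasp point (between the pads) lies 19 mm behind it; y points along the fingers, x is the direction in which the jaws open and shut, and the axes are right-handed (so a half turn about y gives the same grasp; the last joint's range is limited). The gripper opens to 85 mm and grips with 20 to 120 N. Pads are 22 mm wide; open, the fingers measure 114 mm over their backs; the gripper's body (76 mm by 85 mm) begins 54 mm behind the grasp point. The pads swing forward as they close: fully open they stand 13 mm farther back than shut.
Start: joints at [1.184, 0.241, 0.005, 1.335, 0, 1.571], TCP at [0.189, 0.463, 0.231] pointing down, gripper open.
Joint ranges: [-2.72, 2.72], [-1.05, 1.87], [-1.09, 1.28], [-1.99, 2.15], [-1.42, 1.44], [-3.14, 3.14]. Speed limits (rad/s): [2.79, 2.79, 3.14, 3.14, 3.14, 3.14].

INTERFACE

Orientations are given as a unit quaternion [x, y, z, w].
In Python, from workcell import bot gives the robot as it stands. The module is installed in compiled form; this text tells all that it offers.
- The arm moves only by the shell command python3 -m inch 'ROWS'. ROWS is text: rows parted by semicolons, each of 7 numbers parted by spaces: the turn, a rotation vector about the tool's x, y, z in degrees, then the shift along the tool's x, y, z in mm, then the closure, from 0 (fully open) to 1 (shut). In form: ax ay az dx dy dz fingers; .... A call has 1 to 12 rows; each row shifts and turns the commanded pose from where the row before left it, along the tool's axes as they then stand; what a row does not reach is not made up. A row lasts 1/8 s, in which the tool goes at most 62.5 mm and 10.7 degrees, less where a joint would pass 70% of its speed; a pose out of reach is approached as far as the arm can. A call with a gripper value outside its range is refused whole. The fingers move at their own pace and stop on an object; the grip force is fixed at half the most. Time passes only in rows, so rows that do not move let the fingers close. It gives the time, the measured TCP pose, the force and the opening at its end, in the units of the state.
- bot.get_obs(): the state, without advancing time (a new reading comes with each control period).
- bot.camera(name): name is "scene" or "top"; returns a dict with "color" (480x640x3 uint8, blue, green, red), "fx", "fy", "cx", "cy" (pixels), "extrinsics" (4x4, takes a point from world to camera coordinates). Camera axes: x right, y up, looking along -z (the intrinsics and any distortion apply to the point x, -y, -z); pixel columns grow to the right and rows downward; lengths in m; the calibration is good to about 2 mm. A picture is of the moment at which its call begins. There is no depth.
- bot.job_done(): hands the job in, once; it reports no verdict.
Trained networks look in the newest picture that a camera, given by its name, has taken for a name from the list of things; names that differ only in an ending like _2 or _b are one class to them, and where a whole thing is asked for, a point or a joint stands for the part that bears it (a point fixed in the world has none). Each returns a list of dicts, best first, with "conf" (0 to 1); they miss things now and then, are a little off and sometimes report something else, mostly with a low value. They report only what shows in the picture. A call takes as long as a camera call. They do not tell look-alikes from the thing itself.
- bot.look_for(name, camera): "extent" ([left, top, right, bottom] in pixels, round what is visible of it).
- bot.cut_out(name, camera): "region" (480x640 bool, what is visible of it) and "extent" ([left, top, right, bottom] in pixels, round what is visible of it).
- bot.spot_point(name, camera): "point" ([column, row] in pixels: a listed point, or the origin of a listed thing).
The state is a dict: "clock": time; "joint_pos": joint angles; "joint_vel": joint speeds; "tau": joint torques, N m; "eef_pos": TCP position; "tool_rot": TCP orientation; "ft_force": force on the tool from outside, world axes, zero at the start; "ft_torque": the same for the moment, N m; "grip_width": finger opening in m.
Only numpy, scipy, OpenCV 4.12 (cv2) and the standard library are available. Lean on these libraries where they do the work, as an engineer would, in place of code of your own. Each camera call takes 0.05 s, during which the arm holds its last target.

TASK

Push the back rest of the white tablet stand up and over until it snaps to its reclined stop and stays there by itself. Then take the blue tablet out of its charging dock and gently set it on the stand's ledge, roughly centred, upright with the screen facing out over the front lip, so that it leans back on the rest by itself; leave the other things on the desk alone.

Things in the scene. Friction and masses are not known exactly. Their poses are not given: they have to be found in the camera images.
- stand: white tablet stand, fixed. Base 150 (x) by 180 (y) by 14 mm thick; origin at the centre of its underside, z up, -x is its front. Ledge: the base's top (z = 14 mm) behind a front lip (x -33 to -25 mm, top z = 28 mm, 160 mm long). The rest's hinge runs along y at x = 20, z = 30 mm between two aluminium cheeks (y = +-68 to +-76, x = 20 to 56, top z = 36 mm).
- rest (a joint): angle of the sprung back rest, rad. 0 = folded forward on its stop, 60 degrees above horizontal, leaning over the ledge to the front (-x); grows as it rises and tips back; upright at 0.52; 0.873 = other stop, reclined 20 degrees to +x from vertical. The spring drives it away from about 0.44 to the nearer stop; leaving 0 takes about 5 N at the bar, square to the plate, less as it rises.
- rest_edge (a point): middle of the axis of the orange bar (12 mm thick, 130 mm long along y) that ends the rest, 70 mm from the hinge; moves with the rest. Below it the rest is an aluminium plate 120 mm wide, 8 mm thick. With the rest folded, this point is 15 mm in front (-x) of and 91 mm above the stand's origin.
- dock: grey charging dock, fixed to the desk: base 100 (x) by 130 (y) by 12 mm, origin at the centre of its underside, with a slot along y, 16 mm wide, between two walls 10 mm thick and 120 mm long whose tops are at z = 42 mm; the slot's floor is at z = 12 mm.
- tablet: blue tablet in a stiff case, 12 mm thick (x), 200 mm wide (y), 140 mm tall (z), about 0.4 kg; origin at the centre of its bottom long edge face; the dark screen is on its -x side. It starts upright in the dock's slot, its axes along the dock's. When it leans on the reclined rest, about 45 mm of its height stand free above the orange bar.
- can: blue drink can, 66 mm diameter, 122 mm tall, bystander; origin at the centre of its foot
- jar: amber jar with white lid and red label, 90 mm diameter, 140 mm tall, bystander; origin at the centre of its foot
- mug: white mug, 80 mm diameter, 90 mm tall, bystander; origin at the centre of its foot
- phone: pale grey phone lying flat, 150 by 72 by 9 mm, bystander; origin at the centre of its underside
- fan: pink table fan, foot 70 mm across, 190 mm tall, bystander; origin at the centre of its foot
- notebook: red notebook lying flat, 210 by 148 by 18 mm, bystander; origin at the centre of its underside
Mind the look-alikes: they are no part of the job. Leave any brown look-alike of the dock alone.

How it is judged:
On the way, in this order (a step that is already met when the one before it is completed fails the run):
1. the back rest has snapped to its reclined stop and stays there untouched, the tablet still in the dock (value of joint rest above 0.81 rad and contact force between each of the fingers, the arm and stand below 0.1 N and distance of tablet from where it was at the start of the episode below 0.02 m), for 0.3 s.
2. the tablet is lifted clear of the dock (z of tablet in the frame of dock above 0.05 m), for 0.1 s.
At the end, for the whole second after the job is handed in: The rest is on its reclined stop (joint above 0.81); the tablet stands on the ledge behind the lip, within 30 mm of central and 0.2 rad of square, right way up and leaning back 9 to 40 degrees on the rest with its screen to the front, at rest and released (value of joint rest above 0.81 rad and z of tablet in the frame of stand between 0.011 and 0.022 m and x of tablet in the frame of stand between -0.026 and 0.02 m and y of tablet in the frame of stand between -0.03 and 0.03 m and angle between tablet's own z axis and vertical below 0.7 rad and angle between tablet's own x axis and vertical above 1.72 rad and angle between the y axis of tablet and the y axis of stand, either way round below 0.2 rad and linear speed of tablet below 0.02 m/s); the robot touches nothing.
It fails at once if the tablet is dropped or slammed on the stand (over 60 N) (contact force between tablet and stand above 60 N).
It fails at once if the tablet is let fall (moving faster than 0.5 m/s while the fingers do not hold it) (contact force between the fingers and tablet below 0.1 N and linear speed of tablet above 0.5 m/s).
It fails at once if the tablet falls over (angle between tablet's own z axis and vertical above 1.1 rad).
It fails at once if a bystander is pushed more than 40 mm or knocked over (distance of any of can, jar, mug, phone, fan, notebook from where it was at the start of the episode above 0.04 m or angle between any of can, jar, mug, fan's own z axis and vertical above 0.5 rad).
It also fails if it takes over 53 s, if anything falls off the work surface, if the arm or the gripper's body presses on something with over 40 N, if the wrist force passes 120 N, or if a joint passes its speed limit or range.

## Working session

There is one attempt and no reset: what is moved stays moved. The work goes in short steps, Python scripts to look and compute and a shell command to move; the robot and the scene stay as the last step left them, time stands still between calls to the robot, and variables do not carry over. Pictures are saved under pics/ and viewed, and the job is handed in when it is done.

```bash
mkdir -p pics; ls; cat > h.py <<'E'
import numpy as np, cv2
from workcell import bot
def snap(n,f=None):
    c=bot.camera(n)
    if f: cv2.imwrite('pics/'+f,c['color'])
    return c
def proj(c,p):
    q=c['extrinsics']@np.r_[p,1.]
    return np.array([c['cx']+c['fx']*q[0]/-q[2], c['cy']-c['fy']*q[1]/-q[2]])
def ray(c,uv):
    E=c['extrinsics'];R=E[:3,:3];o=-R.T@E[:3,3]
    d=R.T@np.array([(uv[0]-c['cx'])/c['fx'],-(uv[1]-c['cy'])/c['fy'],-1.])
    return o,d
def atz(c,uv,z):
    o,d=ray(c,uv);return o+d*(z-o[2])/d[2]
E
python3 - <<'E'
from h import *
cs={}
for n in('scene','top'):
    c=snap(n,n+'0.png');print(n,{k:v for k,v in c.items() if k not in('color','extrinsics')});print(np.round(c['extrinsics'],3).tolist())
    for t in('stand','rest_edge','dock','tablet'):
        for r in bot.look_for(t,n)[:4]: print(t,'box',np.round(r['extent']),r['conf'])
        for r in bot.spot_point(t,n)[:4]: print(t,'pt',np.round(r['point'],1),r['conf'])
print(bot.get_obs())
E
```

```text
pics
scene {'fx': 520.2941365949252, 'fy': 520.2941365949252, 'cx': 327.66513522135455, 'cy': 245.20392903796582}
[[-0.637, 0.771, 0.017, 0.361], [-0.43, -0.374, 0.822, 0.152], [0.64, 0.516, 0.569, -1.66], [0.0, 0.0, 0.0, 1.0]]
stand box [368. 258. 462. 340.] 0.68
stand box [260. 183. 310. 262.] 0.35
stand pt [407.1 304.4] 0.64
rest_edge box [383. 259. 439. 314.] 0.63
rest_edge pt [413.3 269.3] 0.96
dock box [297. 194. 340. 231.] 0.96
dock box [435. 240. 491. 283.] 0.86
dock box [263. 229. 314. 266.] 0.69
dock box [174. 239. 219. 285.] 0.58
dock pt [317.  214.6] 0.83
dock pt [461.1 262. ] 0.74
dock pt [288.8 249.1] 0.64
dock pt [196.5 265.2] 0.58
tablet box [259. 182. 308. 259.] 0.6
tablet pt [283.2 240.9] 0.96
tablet pt [544.3 363.6] 0.29
top {'fx': 537.4294425642792, 'fy': 537.4294425642792, 'cx': 323.7986959988271, 'cy': 240.52188131307852}
[[-0.011, -1.0, 0.016, -0.013], [0.988, -0.008, 0.152, -0.529], [-0.152, 0.018, 0.988, -1.632], [0.0, 0.0, 0.0, 1.0]]
stand box [226. 221. 284. 276.] 0.91
stand pt [256.8 249.2] 0.66
rest_edge box [232. 234. 275. 255.] 0.86
rest_edge pt [250.3 
[... 305 characters left out ...]
t pt [376.4 238.5] 0.94
{'clock': 0.9, 'joint_pos': array([1.18399208e+00, 2.40601329e-01, 4.99832793e-03, 1.33516734e+00,
       7.37226257e-06, 1.57079371e+00]), 'joint_vel': array([ 6.21963902e-05,  3.13867173e-04, -3.26647594e-04,  7.79625788e-04,
       -1.22910715e-03,  1.77577303e-03]), 'tau': array([-1.23406193e-03, -3.72195232e+01,  2.52694005e+01,  9.89105502e-04,
       -9.92991545e-05,  2.85291534e-06]), 'eef_pos': array([0.18861775, 0.4630715 , 0.23130516]), 'tool_rot': array([-0.58676956, -0.39458561,  0.39457327,  0.58678414]), 'ft_force': array([-0.29483124, -0.87734767, -0.27904381]), 'ft_torque': array([0.02268021, 0.07592191, 0.02606291]), 'grip_width': 0.0854540327459715}
```

View pics/scene0.png

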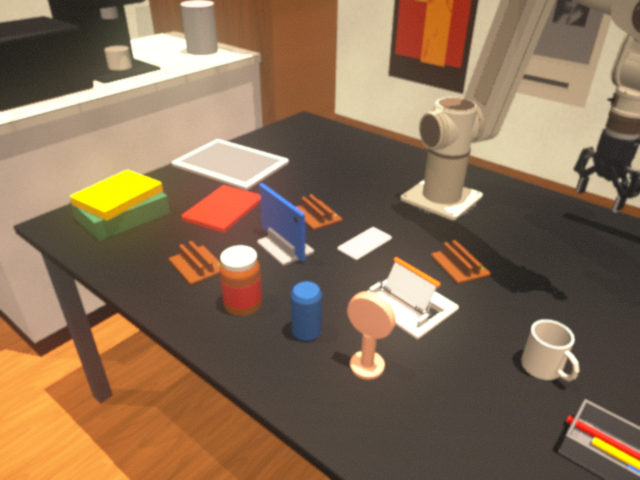

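View pics/top0.png

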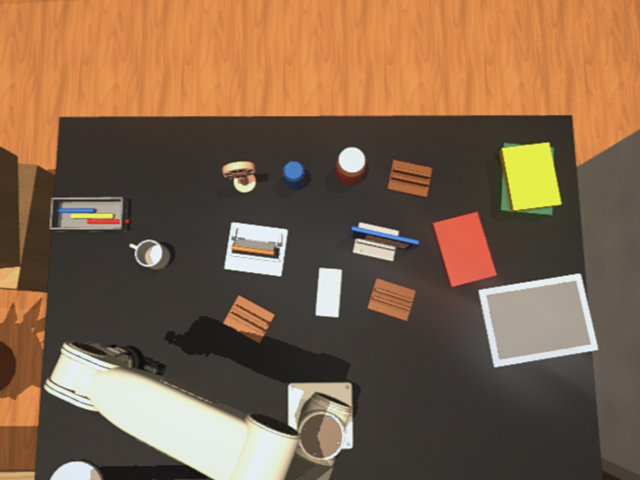

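```bash
python3 - <<'E'
from h import *
t=cv2.imread('pics/top0.png');s=cv2.imread('pics/scene0.png')
a=cv2.resize(t[140:340,200:440],None,fx=3.3,fy=3,interpolation=cv2.INTER_CUBIC)
a=cv2.resize(t[150:330,200:440],None,fx=3.33,fy=3.33,interpolation=cv2.INTER_CUBIC)
b=cv2.resize(s[170:350,240:480],None,fx=3.33,fy=3.33,interpolation=cv2.INTER_CUBIC)
cv2.imwrite('pics/topc.png',a);cv2.imwrite('pics/scenec.png',b)
E
```

```text
(no output)
```

View pics/topc.png

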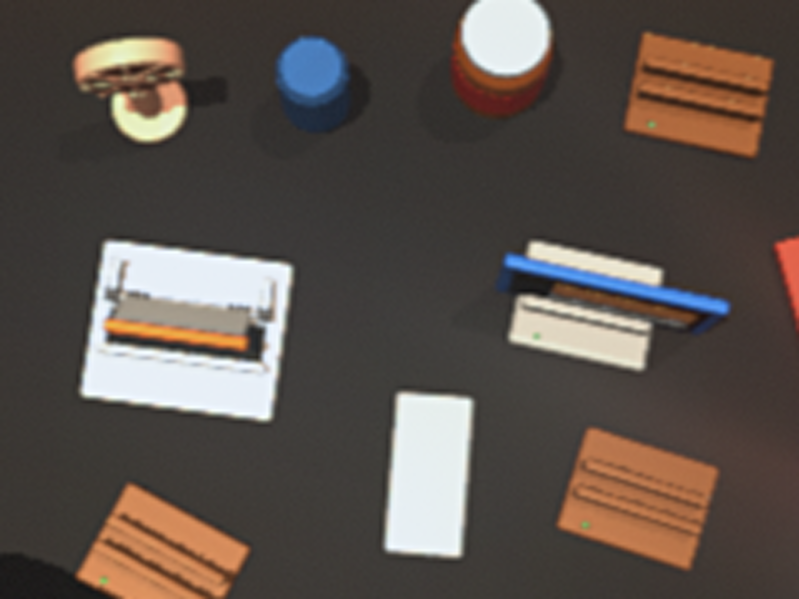

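View pics/scenec.png

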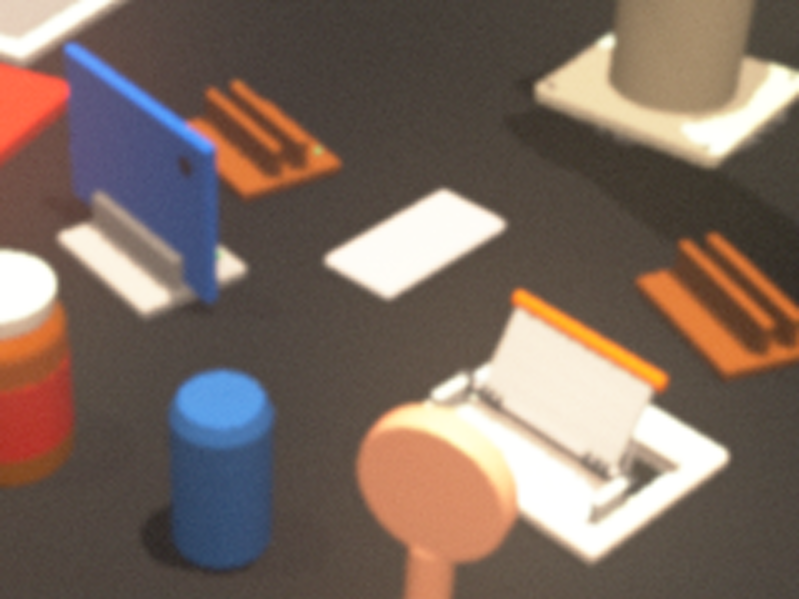

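```bash
python3 - <<'E'
from h import *
cs={n:snap(n) for n in('top','scene')}
c=cs['top']
f=lambda x,y:(200+x/3.33,150+y/3.33)
def fit(crop,z,L):
    W=np.array([atz(c,f(*p),z)[:2] for p in crop])
    print('sides',[round(float(np.linalg.norm(W[i]-W[(i+1)%4]))*1000) for i in range(4)])
    print(W.mean(0),'y-axis yaw', [np.degrees(np.arctan2(*( (W[a]-W[b])[::-1]))) for a,b in L])
    return W
print('stand');fit([(103,240),(293,263),(270,420),(80,398)],.014,[(0,1),(3,2),(0,3),(1,2)])
print('dock');fit([(530,241),(662,268),(643,369),(509,342)],.012,[(0,1),(3,2),(0,3),(1,2)])
# tablet top edge corners z=.152
print('tab')
for p in [(505,262),(727,308)]: print(atz(c,f(*p),.152))
print('bar')
for p in [(107,325),(248,343)]: print(atz(c,f(*p),.091))
# two-view triangulation of networks points
from itertools import product
for t in('stand','rest_edge','tablet'):
    P={}
    for n in cs: P[n]=bot.spot_point(t,n)[0]['point']
    A=[];b=[]
    for n in cs:
        o,d=ray(cs[n],P[n]);d/=np.linalg.norm(d);M=np.eye(3)-np.outer(d,d);A.append(M);b.append(M@o)
    x=np.linalg.lstsq(np.vstack(A),np.hstack(b),rcond=None)[0];print(t,x.round(4),[ (proj(cs[n],x)-P[n]).round(1) for n in cs])
E
```

```text
stand
sides [182, 151, 180, 152]
[0.50786667 0.19474292] y-axis yaw [np.float64(82.54128082432119), np.float64(82.84972462142136), np.float64(-7.259197653667397), np.float64(-8.248231482669686)]
dock
sides [129, 99, 129, 100]
[ 0.52887523 -0.18428825] y-axis yaw [np.float64(77.79013511837434), np.float64(78.00942296701469), np.float64(-12.726623751231116), np.float64(-12.312446022748126)]
tab
[ 0.54616265 -0.09796124  0.152     ]
[ 0.5038451  -0.29129527  0.152     ]
bar
[0.50207806 0.25795885 0.091     ]
[0.48461909 0.13096567 0.091     ]Traceback (most recent call last):
  File "<stdin>", line 21, in <module>
IndexError: list index out of range
```

```bash
python3 - <<'E'
from h import *
from scipy.spatial.transform import Rotation as R
cs={n:snap(n) for n in('top','scene')}
for t in('stand','rest_edge','tablet','fan','can','jar','mug'):
    P={}
    for n in cs:
        r=bot.spot_point(t,n)
        if r: P[n]=r[0]['point']; print(t,n,np.round(P[n],1),round(r[0]['conf'],2),'at z0',atz(cs[n],P[n],0).round(3))
def tw(yaw,o,p): return np.r_[o,0]+R.from_euler('z',yaw,degrees=True).apply(p)
sc=cs['scene']['color'].copy();tp=cs['top']['color'].copy()
for n,im in(('scene',sc),('top',tp)):
    for y in(-.1,.1):
        for z in(0,.14):
            for x in(-.006,.006):
                u=proj(cs[n],tw(-12.25,(.529,-.184),(x,y,z+.012)));cv2.circle(im,tuple(int(v*8) for v in u),8,(0,255,0),1,cv2.LINE_AA,3)
    for p in[(-.075,-.09,.014),(.075,-.09,.014),(.075,.09,.014),(-.075,.09,.014),(-.015,-.065,.091),(-.015,.065,.091)]:
        u=proj(cs[n],tw(-7.7,(.508,.1947),p));cv2.circle(im,tuple(int(v*8) for v in u),8,(0,0,255),1,cv2.LINE_AA,3)
cv2.imwrite('pics/ov_s.png',cv2.resize(sc[170:350,240:480],None,fx=3.33,fy=3.33))
cv2.imwrite('pics/ov_t.png',cv2.resize(tp[150:330,200:440],None,fx=3.33,fy=3.33))
print(R.from_quat(bot.get_obs()['tool_rot']).as_matrix().round(3))
E
```

```text
stand top [255.6 251. ] 0.57 at z0 [0.503 0.198 0.   ]
stand scene [407.3 306.6] 0.89 at z0 [0.515 0.2   0.   ]
rest_edge top [250.4 250. ] 0.79 at z0 [0.507 0.214 0.   ]
rest_edge scene [416.1 272.7] 0.84 at z0 [0.389 0.147 0.   ]
tablet top [377.8 241.7] 0.76 at z0 [ 0.53  -0.191  0.   ]
tablet scene [280.  242.5] 0.63 at z0 [ 0.519 -0.211  0.   ]
fan top [244.8 186.9] 0.64 at z0 [0.713 0.234 0.   ]
fan scene [367.6 365.8] 0.84 at z0 [0.725 0.237 0.   ]
can top [298.8 181.4] 0.69 at z0 [0.73 0.06 0.  ]
can scene [304.5 329.8] 0.92 at z0 [ 0.731  0.068 -0.   ]
jar top [349.9 170.7] 0.64 at z0 [ 0.765 -0.107  0.   ]
jar scene [239.8 300.3] 0.91 at z0 [ 0.756 -0.114  0.   ]
mug top [373.8 241.4] 0.15 at z0 [ 0.531 -0.179  0.   ]
mug scene [543.5 365.2] 0.97 at z0 [ 0.486  0.515 -0.   ]
[[ 0.377 -0.    -0.926]
 [ 0.926 -0.     0.377]
 [-0.    -1.     0.   ]]
```

View pics/ov_s.png

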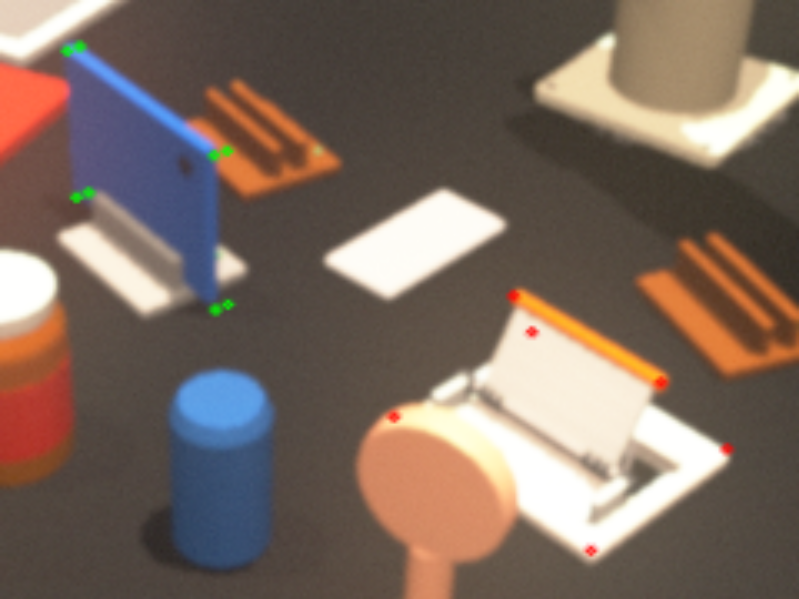

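View pics/ov_t.png

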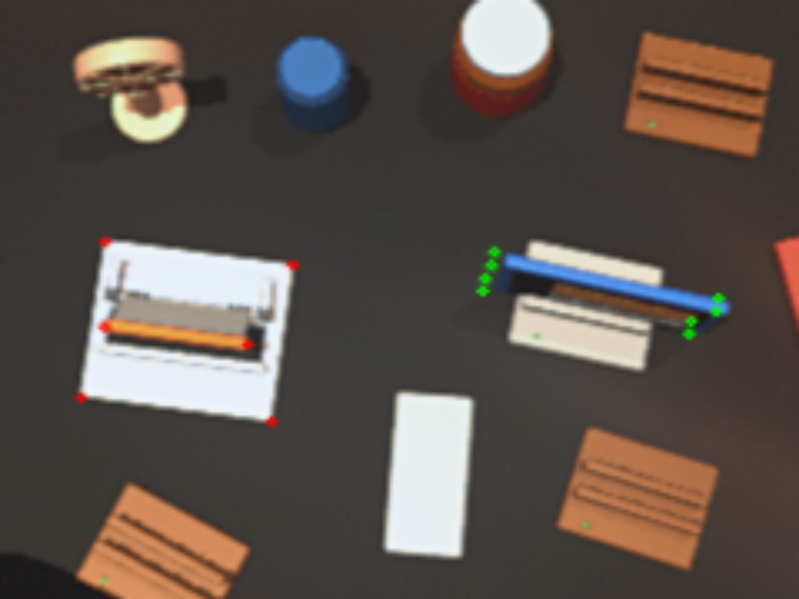

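```bash
python3 -m inch '0 9.44 0 0 0 0 1;0 9.44 0 0 0 0 1;0 9.44 0 0 0 0 1;0 9.44 0 0 0 0 1;0 9.44 0 0 0 0 1;0 9.44 0 0 0 0 1;0 9.44 0 0 0 0 1;0 9.44 0 0 0 0 1'
cat >> h.py <<'E'
from scipy.spatial.transform import Rotation as R
def st():
    o=bot.get_obs();M=R.from_quat(o['tool_rot']).as_matrix()
    return o,o['eef_pos'],M
def stand(p,yaw=-7.7,o=(.508,.1947)): return np.r_[o,0]+R.from_euler('z',yaw,degrees=True).apply(p)
E
python3 - <<'E'
from h import *
o,p,M=st();print(o['clock'],p,M.round(3),o['joint_pos'].round(3),o['ft_force'])
print('shift tool mm',(M.T@(stand((-.07,0,.08))-p)*1000).round(1))
E
```

```text
clock: 2.85
eef_pos: [0.1886, 0.4631, 0.2313]
tool_rot: [-0.705, 0.049, -0.049, 0.705]
ft_force: [0.4, 0.1, 0.2]
grip_width: -0.0002
2.85 [0.18862797 0.46306712 0.23131339] [[ 0.99   0.     0.139]
 [-0.139  0.     0.99 ]
 [ 0.    -1.     0.   ]] [ 1.184  0.241  0.005  1.335 -0.     2.894] [0.42747938 0.11978487 0.17193136]
shift tool mm [ 283.6  151.3 -221.7]
```

```bash
python3 -m inch '0 0 0 35.5 0 -27.7 1;0 0 0 35.5 0 -27.7 1;0 0 0 35.5 0 -27.7 1;0 0 0 35.5 0 -27.7 1;0 0 0 35.5 0 -27.7 1;0 0 0 35.5 0 -27.7 1;0 0 0 35.5 0 -27.7 1;0 0 0 35.5 0 -27.7 1;0 0 0 0 50 0 1;0 0 0 0 50 0 1;0 0 0 0 51 0 1;0 0 0 0 0 0 1'
python3 - <<'E'
from h import *
o,p,M=st();print('shift tool mm',(M.T@(stand((-.07,0,.08))-p)*1000).round(1),o['joint_pos'].round(3))
c=snap('scene','p1.png')
cv2.imwrite('pics/p1c.png',cv2.resize(c['color'][130:350,300:540],None,fx=2.7,fy=2.7))
E
```

```text
clock: 4.35
eef_pos: [0.4369, 0.2038, 0.077]
tool_rot: [0.707, -0.05, 0.044, -0.704]
ft_force: [0.3, -0.4, 0.9]
grip_width: -0.0003
shift tool mm [ 1.6 -3.1  0.5] [ 0.436  0.341 -0.289  0.951 -0.     2.141]
```

View pics/p1c.png

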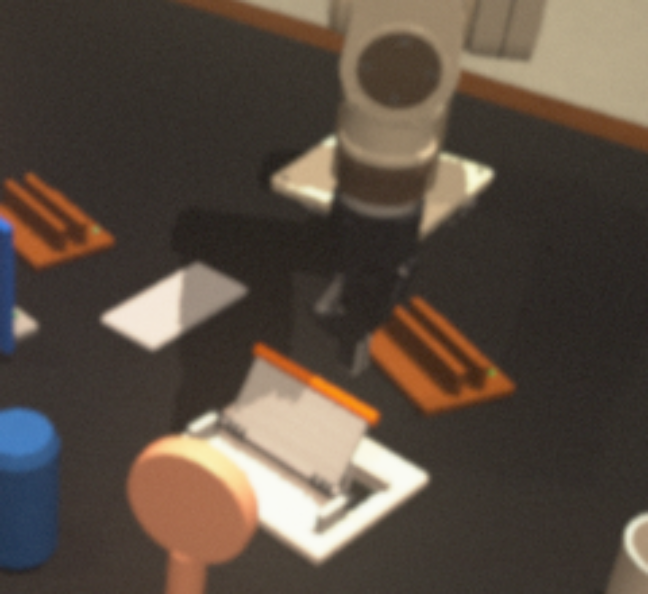

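```bash
python3 -m inch '0 0 0 12 0 0 1;0 0 0 12 0 0 1;0 0 0 8 0 0 1;0 0 0 8 0 0 1;0 0 0 5 0 0 1;0 0 0 5 0 0 1;0 0 0 0 0 0 1'; python3 -m inch '0 0 0 5 0 0 1;0 0 0 5 0 0 1;0 0 0 0 0 0 1'; python3 - <<'E'
from h import *
o,p,M=st();print('rel',R.from_euler('z',7.7,degrees=True).apply(p-stand((0,0,0))).round(4))
c=snap('scene')
cv2.imwrite('pics/p2c.png',cv2.resize(c['color'][130:350,300:540],None,fx=2.7,fy=2.7))
E
```

```text
clock: 5.28
eef_pos: [0.4867, 0.2002, 0.0845]
tool_rot: [-0.704, 0.048, -0.045, 0.707]
ft_force: [-6.8, 1.3, 7.8]
grip_width: -0.0003
clock: 5.65
eef_pos: [0.5009, 0.1973, 0.0802]
tool_rot: [0.706, -0.047, 0.048, -0.705]
ft_force: [0.0, 0.3, 1.2]
grip_width: 0.0
rel [-0.0074  0.0016  0.0802]
```

View pics/p2c.png

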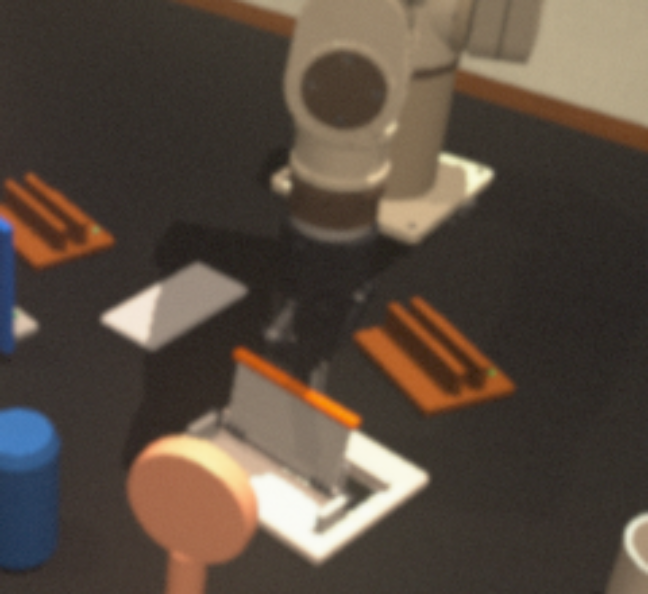

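```bash
python3 -m inch '0 0 0 6 0 0 1;0 0 0 6 0 0 1;0 0 0 6 0 0 1;0 0 0 0 0 0 1;0 0 0 0 0 0 1'; python3 - <<'E'
from h import *
c=snap('scene')
cv2.imwrite('pics/p3c.png',cv2.resize(c['color'][130:350,300:540],None,fx=2.7,fy=2.7))
E
```

```text
clock: 6.32
eef_pos: [0.5177, 0.195, 0.0802]
tool_rot: [0.706, -0.048, 0.047, -0.705]
ft_force: [0.4, -1.7, 0.7]
grip_width: -0.0002
```

View pics/p3c.png

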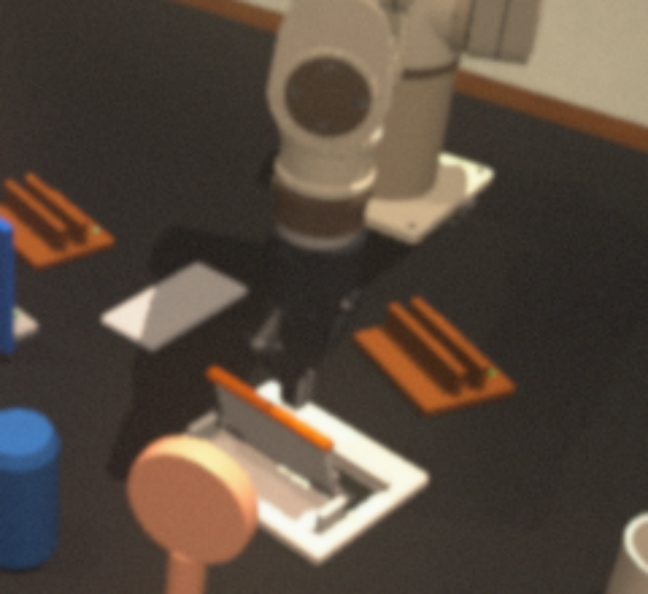

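```bash
python3 -m inch '0 0 0 -20 0 0 1;0 0 0 -30 0 0 1;0 0 0 0 -45 0 1;0 0 0 0 -45 0 0;0 0 0 0 -45 0 0;0 4.4 0 0 0 0 0;0 0 0 0 0 0 0'; python3 - <<'E'
from h import *
cs={n:snap(n) for n in('top','scene')}
cv2.imwrite('pics/p4s.png',cv2.resize(cs['scene']['color'][130:350,300:540],None,fx=2.7,fy=2.7))
cv2.imwrite('pics/p4t.png',cv2.resize(cs['top']['color'][150:330,200:440],None,fx=3.33,fy=3.33))
for n in cs:print([ (np.round(r['point'],1),round(r['conf'],2)) for r in bot.spot_point('rest_edge',n)[:1]], proj(cs[n],stand((.044,0,.096))).round(1))
o,p,M=st();print(p,M.round(3));print('shift',(M.T@(np.array([.526,-.1935,.22])-p)*1000).round(1))
print(np.degrees(np.arctan2(M[1,0],M[0,0])),o['ft_force'])
for q in((130,90),(130,45),(80,70),(185,70)):print(atz(cs['top'],(200+q[0]/3.33,150+q[1]/3.33),.15).round(3))
E
```

```text
clock: 7.25
eef_pos: [0.4681, 0.2019, 0.2159]
tool_rot: [-0.703, 0.074, -0.074, 0.703]
ft_force: [0.5, 0.1, -0.6]
grip_width: 0.0721
[(array([253.8, 230.2]), 0.59)] [255.2 230.9]
[(array([399.8, 282. ]), 0.94)] [398.5 280. ]
[0.46758048 0.20149672 0.21444675] [[ 0.978 -0.002  0.209]
 [-0.209 -0.001  0.978]
 [-0.002 -1.    -0.001]]
shift [ 139.5   -5.4 -374.1]
-12.037845161231045 [-0.44114416 -0.15098318  0.26493125]
[0.704 0.232 0.15 ]
[0.745 0.232 0.15 ]
[0.722 0.276 0.15 ]
[0.722 0.183 0.15 ]
```

View pics/p4s.png

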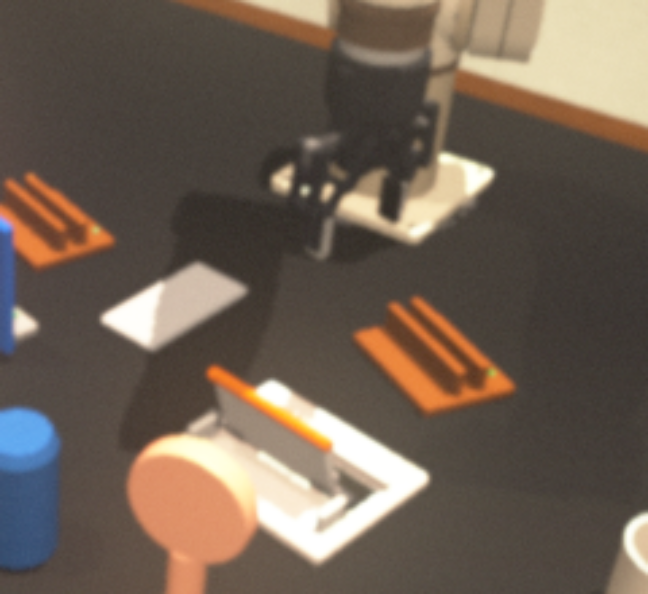

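View pics/p4t.png

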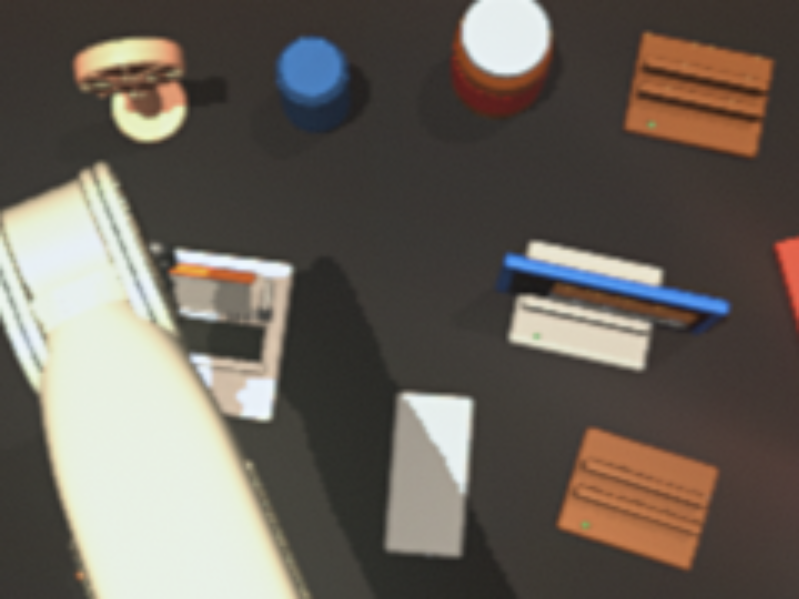

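```bash
python3 -m inch '0 0 0 0 0 -37.5 0;0 0 0 10 0 -37.5 0;0 0 0 15 0 -37.5 0;0 0 0 15 0 -37.5 0;0 0 0 15 0 -37.5 0;0 0 0 15 0 -37.5 0;0 0 0 15 0 -37.5 0;0 0 0 15 -5 -37.5 0;0 0 0 15 0 -37.5 0;0 0 0 14.5 0 -36.6 0;0 0 0 10 0 0 0;0 0 0 0 0 0 0'; python3 - <<'E'
from h import *
cs={n:snap(n) for n in('top','scene')}
cv2.imwrite('pics/p5s.png',cv2.resize(cs['scene']['color'][80:300,180:420],None,fx=2.7,fy=2.7))
o,p,M=st();print(p,o['joint_pos'].round(3));print('shift',(M.T@(np.array([.526,-.1935,.118])-p)*1000).round(1))
print(np.degrees(np.arctan2(M[1,0],M[0,0])),o['ft_force'],o['grip_width'])
E
```

```text
clock: 8.95
eef_pos: [0.5264, -0.1929, 0.2194]
tool_rot: [-0.703, 0.075, -0.074, 0.704]
ft_force: [-0.7, -0.3, -0.2]
grip_width: 0.0857
[ 0.52603303 -0.19212605  0.2198341 ] [-0.35   0.366  0.149  1.355  0.     1.43 ]
shift [  0.4 101.8  -1.4]
-11.99457307354009 [4.56330905e-01 3.15701608e-04 1.85950417e-02] 0.08539927770774149
```

View pics/p5s.png

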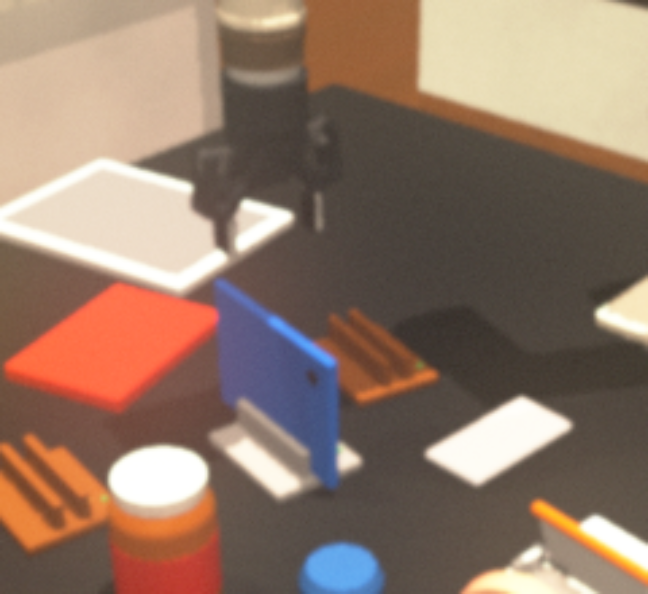

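Looks straddled over the blue tablet in the grey dock. Descend and grip.

```bash
python3 -m inch '0 0.3 0 0 34 -1.4 0;0 0 0 0 34 0 0;0 0 0 0 20 0 0;0 0 0 0 14 0 0;0 0 0 0 0 0 0'; python3 -m inch '0 0 0 0 0 0 1;0 0 0 0 0 0 1;0 0 0 0 0 0 1;0 0 0 0 0 0 1;0 0 0 0 0 0 1;0 0 0 0 0 0 1'; python3 - <<'E'
from h import *
cs={n:snap(n) for n in('top','scene')}
cv2.imwrite('pics/p6s.png',cv2.resize(cs['scene']['color'][80:300,180:420],None,fx=2.7,fy=2.7))
o,p,M=st();print(p,M.round(3))
E
```

```text
clock: 9.68
eef_pos: [0.5253, -0.1937, 0.1176]
tool_rot: [-0.703, 0.077, -0.075, 0.703]
ft_force: [-0.4, 1.0, -0.9]
grip_width: 0.0857
clock: 10.42
eef_pos: [0.5264, -0.1949, 0.1188]
tool_rot: [0.703, -0.076, 0.077, -0.703]
ft_force: [0.4, -0.2, 2.5]
grip_width: 0.0113
[ 0.52641193 -0.19492104  0.11876406] [[ 0.977  0.001  0.215]
 [-0.215 -0.001  0.977]
 [ 0.001 -1.    -0.   ]]
```

View pics/p6s.png

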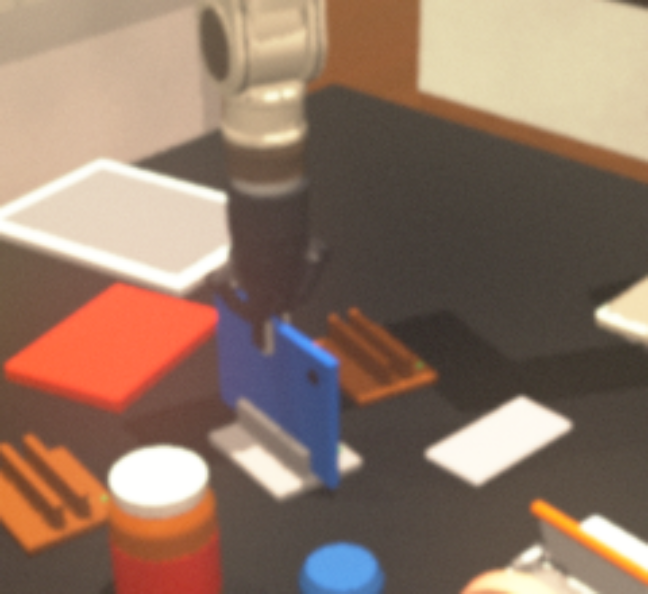

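```bash
python3 -m inch '0 0 0 0 -5 0 1;0 0 0 0 -10 0 1;0 0 0 0 -20 0 1;0 0 0 0 -25 0 1;0 0 0 0 -30 0 1;0 0 0 0 -30 0 1;0 0 0 0 -20 0 1;0 0 0 0 0 0 1'; python3 - <<'E'
from h import *
cs={n:snap(n) for n in('top','scene')}
o,p,M=st();print(p,M.round(3),o['ft_force'],o['joint_pos'].round(3))
im=cs['scene']['color'].copy()
for y in(-.1,.1):
  for z in(0,.14):
    q=p+M@np.array([.006,.107-z,y]); u=proj(cs['scene'],q);cv2.circle(im,tuple(int(v*8) for v in u),8,(0,255,0),1,cv2.LINE_AA,3)
cv2.imwrite('pics/p7s.png',cv2.resize(im[40:260,180:420],None,fx=2.7,fy=2.7))
E
```

```text
clock: 11.52
eef_pos: [0.5265, -0.1948, 0.26]
tool_rot: [0.703, -0.075, 0.077, -0.703]
ft_force: [1.3, 0.4, -4.7]
grip_width: 0.011
[ 0.52531755 -0.1943551   0.25739183] [[ 0.977 -0.002  0.214]
 [-0.214  0.001  0.977]
 [-0.002 -1.     0.   ]] [-0.33083761  0.72191546 -4.20123322] [-0.354  0.355  0.23   1.448 -0.     1.432]
```

View pics/p7s.png

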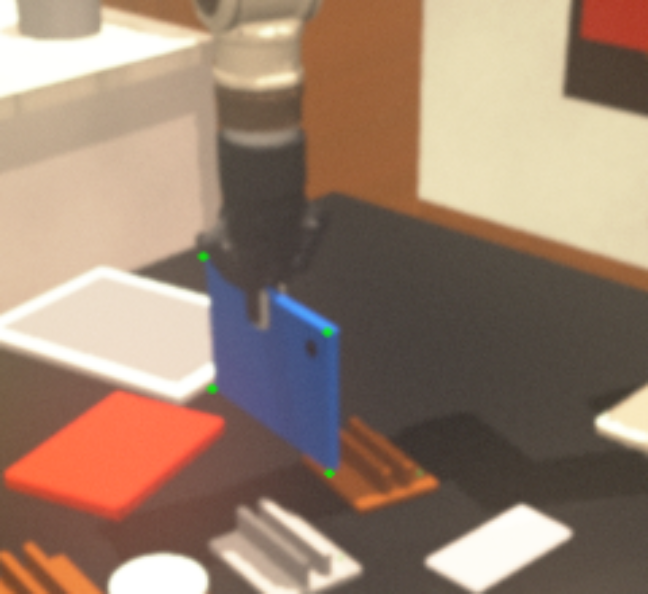

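```bash
python3 -m inch '0 -2.3 0 0 0 0 1;0 -2.3 0 0 -3 0 1;0 0 0 -3.5 0 25 1;0 0 0 -3.5 0 40 1;0 0 0 -3.5 0 40 1;0 0 0 -3.5 0 40 1;0 0 0 -3.5 0 40 1;0 0 0 -3.5 0 40 1;0 0 0 -3.5 0 40 1;0 0 0 -3.5 0 40 1;0 0 0 -3.5 0 40 1;0 0 0 -3.5 0 33 1'; python3 -m inch '0 0 5 0 0 0 1;0 0 5 0 0 0 1;0 0 5 0 0 0 1;0 0 5 0 0 0 1;0 0 4 0 0 0 1;0 0 0 0 0 0 1;0 0 0 0 0 0 1'; cat >> h.py <<'E'
def tgt(x,y,z,a=24):
    "shift (tool mm) and turn (deg) to bring tablet origin to stand x,y,z with lean a; 107mm tcp, 5mm y offset"
    o,p,M=st();Rs=R.from_euler('z',-7.7,degrees=True).as_matrix()
    ta=np.radians(a);zt=np.array([np.sin(ta),0,np.cos(ta)]);xt=np.array([np.cos(ta),0,-np.sin(ta)])
    T=Rs@np.c_[xt,-zt,[0,1,0]]
    P=stand(np.array([x,y-.005,z])+.107*zt)
    rv=np.degrees(R.from_matrix(M.T@T).as_rotvec())
    rel=Rs.T@(p-stand((0,0,0))); org=rel-Rs.T@(M@np.array([0,-.107,-.005]))
    print('turn',rv.round(2),'shift',(M.T@(P-p)*1000).round(1),'in target axes',(T.T@(P-p)*1000).round(1),'tablet origin now',org.round(4),'F',o['ft_force'].round(1),'t',o['clock'])
    return p,M
E
python3 - <<'E'
from h import *
tgt(-.009,0,.0964)
print(bot.get_obs()['joint_pos'].round(3))
cs={n:snap(n) for n in('top','scene')}
cv2.imwrite('pics/p8s.png',cv2.resize(cs['scene']['color'][60:340,280:560],None,fx=2.1,fy=2.1))
cv2.imwrite('pics/p8t.png',cv2.resize(cs['top']['color'][150:330,160:400],None,fx=3.33,fy=3.33))
E
```

```text
clock: 13.12
eef_pos: [0.5414, 0.1859, 0.2592]
tool_rot: [0.706, -0.049, 0.046, -0.705]
ft_force: [0.4, 0.5, -4.6]
grip_width: 0.0109
clock: 14.0
eef_pos: [0.5425, 0.1846, 0.2605]
tool_rot: [-0.68, 0.194, 0.1, 0.7]
ft_force: [0.2, -0.5, -3.8]
grip_width: 0.0112
turn [-0.   -0.08  0.  ] shift [26.1 61.   0.4] in target axes [26.1 61.   0.4] tablet origin now [-0.008  -0.0004  0.1627] F [ 0.2 -0.5 -3.8] t 14.0
[0.248 0.744 0.794 2.013 0.152 1.924]
```

View pics/p8s.png

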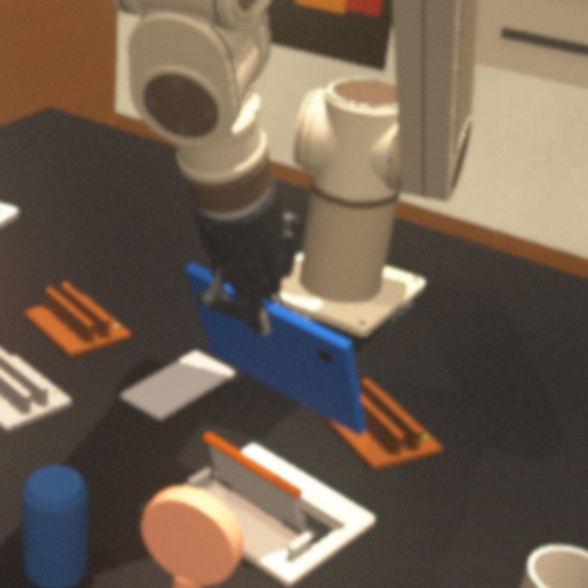

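View pics/p8t.png

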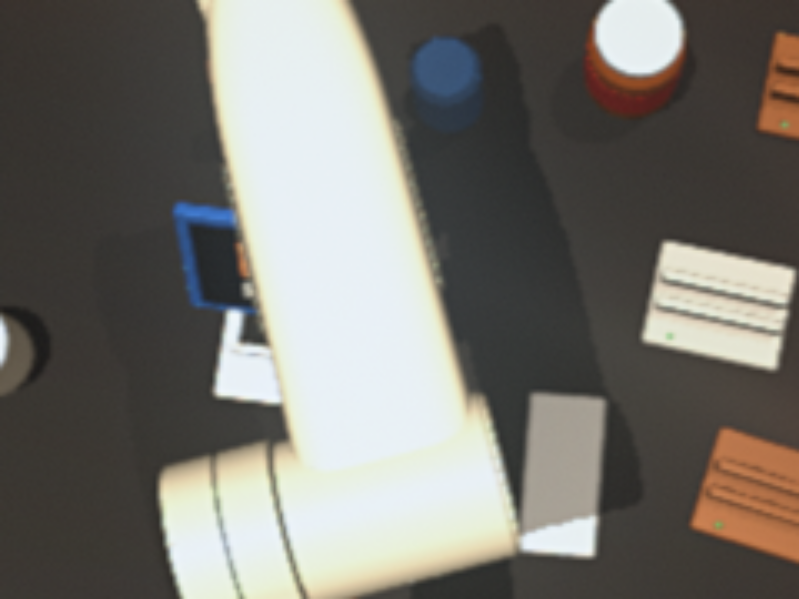

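```bash
python3 - <<'E'
from h import *
o,p,M=st()
cs={n:snap(n) for n in('top','scene')}
def onplane(c,uv,dx):
    a,d=ray(c,uv); n=M[:,0]; t=((p+n*dx-a)@n)/(d@n); return (M.T@(a+d*t-p)*1000).round(1)
s=lambda x,y:(280+x/2.1,60+y/2.1)
for q in[(189,266),(357,346),(362,430),(208,330)]: print('scene back-plane tool mm',onplane(cs['scene'],s(*q),.006))
t=lambda x,y:(160+x/3.33,150+y/3.33)
for q in[(177,204),(194,306)]: print('top front',onplane(cs['top'],t(*q),-.006))
r=bot.cut_out('tablet','scene')
if r:
  print(r[0]['conf'],r[0]['extent'])
E
python3 - <<'E'
import cv2
im=cv2.imread('pics/p8s.png');cv2.imwrite('pics/p8z.png',cv2.resize(im[230:450,160:400],None,fx=2.7,fy=2.7,interpolation=cv2.INTER_CUBIC))
E
```

```text
scene back-plane tool mm [  6.  -40.9 -86.8]
scene back-plane tool mm [  6.  -46.1 118.2]
scene back-plane tool mm [  6.   92.8 106.2]
scene back-plane tool mm [  6.   60.5 -89.8]
top front [ -6.  -46.6  93.7]
top front [ -6.  104.2  95.3]
0.6 [370.5, 186.2, 455.7, 267.0]
```

View pics/p8z.png

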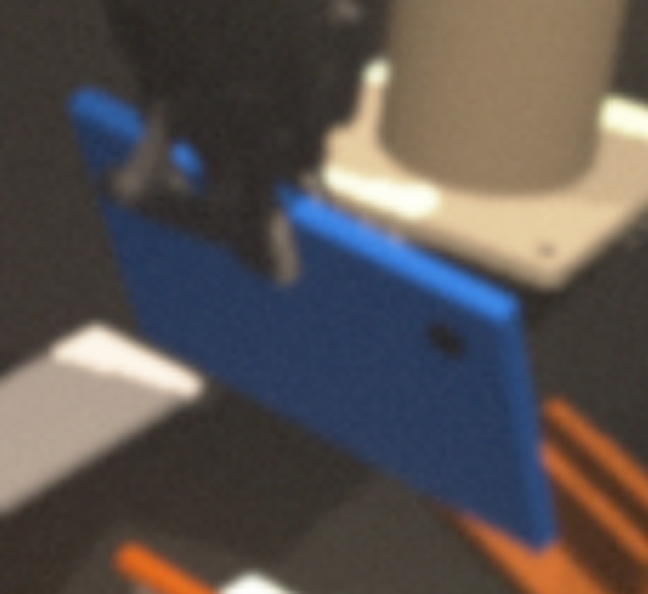

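```bash
python3 -m inch '0 0 0 7 15 0 1;0 0 0 7 15 0 1;0 0 0 6 15 0 1;0 0 0 6 16 0 1;0 0 0 8 18 0 1;0 0 0 8 18 0 1;0 0 0 6 13.6 0 1;0 0 0 0 0 0 1;0 0 0 0 0 0 1'
python3 - <<'E'
from h import *
tgt(-.009,0,.0164)
cs={n:snap(n) for n in('top','scene')}
cv2.imwrite('pics/p9s.png',cv2.resize(cs['scene']['color'][100:340,300:540],None,fx=2.5,fy=2.5))
E
```

```text
clock: 15.38
eef_pos: [0.5417, 0.1849, 0.1416]
tool_rot: [-0.68, 0.193, 0.099, 0.7]
ft_force: [0.1, -0.5, -3.8]
grip_width: 0.0111
turn [-0.06 -0.06  0.06] shift [11.  25.2  0.2] in target axes [11.  25.2  0.2] tablet origin now [-0.0087 -0.0001  0.0438] F [ 0.1 -0.5 -3.8] t 15.375
```

View pics/p9s.png

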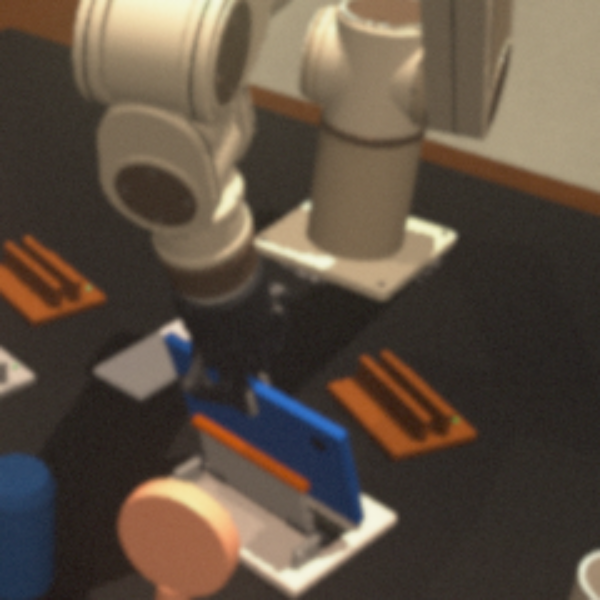

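```bash
python3 -m inch '0 0 0 3.3 7.3 0 1;0 0 0 2.4 5.5 0 1;0 0 0 1.6 3.7 0 1;0 0 0 0.8 1.8 0 1;0 0 0 0 0 0 1;0 0 0 0 0 0 1'
python3 - <<'E'
from h import *
p,M=tgt(-.009,0,.0164)
cs={n:snap(n) for n in('top','scene')}
im=cs['scene']['color'].copy()
for y in(-.095,.105):
  for z in(0,.14):
    q=p+M@np.array([.006,.107-z,y]); u=proj(cs['scene'],q);cv2.circle(im,tuple(int(v*8) for v in u),6,(0,255,0),1,cv2.LINE_AA,3)
cv2.imwrite('pics/p10s.png',cv2.resize(im[210:330,350:480],None,fx=5,fy=5,interpolation=cv2.INTER_CUBIC))
cv2.imwrite('pics/p10t.png',cv2.resize(cs['top']['color'][170:300,200:340],None,fx=4,fy=4,interpolation=cv2.INTER_CUBIC))
E
```

```text
clock: 16.23
eef_pos: [0.5415, 0.1848, 0.1209]
tool_rot: [-0.68, 0.193, 0.1, 0.7]
ft_force: [0.3, -0.2, -3.8]
grip_width: 0.0111
turn [-0.04 -0.07  0.02] shift [2.8 6.2 0.3] in target axes [2.8 6.2 0.3] tablet origin now [-0.009  -0.0003  0.0231] F [ 0.3 -0.2 -3.8] t 16.225
```

View pics/p10s.png

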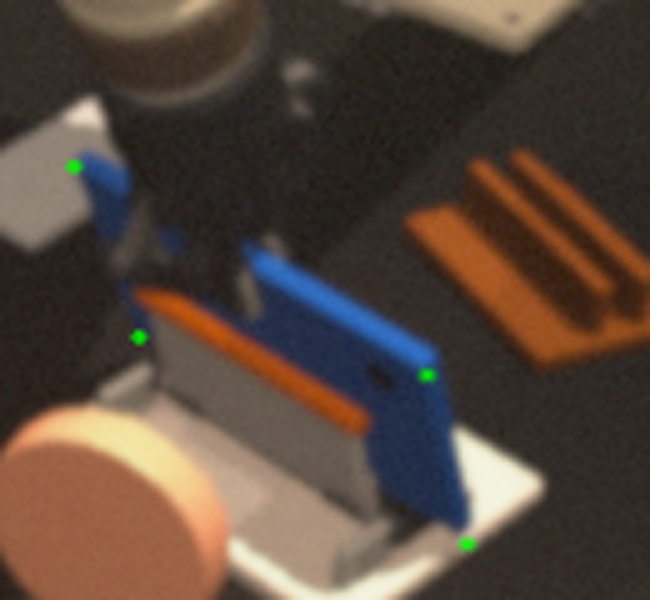

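View pics/p10t.png

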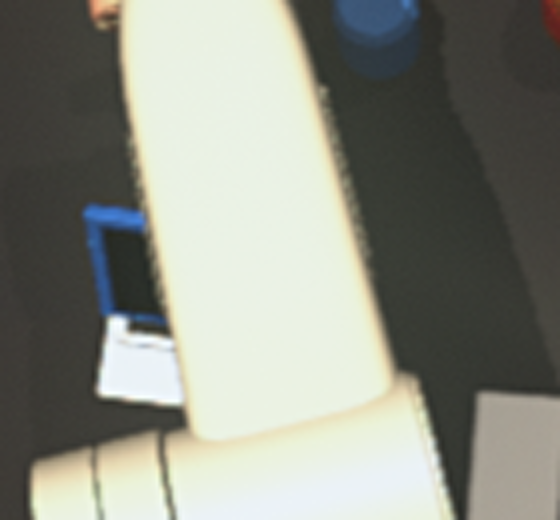

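```bash
python3 -m inch '0 0 0 0.6 1.4 0 1;0 0 0 0.6 1.4 0 1;0 0 0 0.6 1.4 0 1;0 0 0 0 0 0 1'; python3 -m inch '0 0 0 0.4 0.9 0 1;0 0 0 0.4 0.9 0 1;0 0 0 0 0 0 1;0 0 0 0 0 0 1'; python3 - <<'E'
from h import *
tgt(-.009,0,.0164)
E
```

```text
clock: 16.82
eef_pos: [0.5411, 0.1847, 0.116]
tool_rot: [-0.68, 0.194, 0.1, 0.7]
ft_force: [0.1, -0.2, -3.6]
grip_width: 0.0113
clock: 17.32
eef_pos: [0.5413, 0.1848, 0.1142]
tool_rot: [-0.68, 0.194, 0.1, 0.7]
ft_force: [-0.1, 0.1, -4.1]
grip_width: 0.0111
turn [-0.03 -0.08  0.  ] shift [ 0.2 -0.   0.4] in target axes [ 0.2 -0.   0.4] tablet origin now [-0.0092 -0.0003  0.0165] F [-0.1  0.1 -4.1] t 17.325
```

No contact yet; keep going down in 1 mm steps.

```bash
python3 -m inch '0 0 0 0.4 0.9 0 1;0 0 0 0 0 0 1;0 0 0 0 0 0 1'; python3 -m inch '0 0 0 0.4 0.9 0 1;0 0 0 0 0 0 1;0 0 0 0 0 0 1';
```

```text
clock: 17.7
eef_pos: [0.5415, 0.1847, 0.1139]
tool_rot: [-0.68, 0.193, 0.099, 0.7]
ft_force: [0.6, -0.9, 2.9]
grip_width: 0.0111
clock: 18.08
eef_pos: [0.5416, 0.1847, 0.1139]
tool_rot: [-0.68, 0.193, 0.099, 0.7]
ft_force: [1.3, -2.3, 6.9]
grip_width: 0.0112
```

```bash
python3 -m inch '0 0 0 0 0 0 0.8;0 0 0 0 0 0 0.75;0 0 0 0 0 0 0.7;0 0 0 0 0 0 0.65;0 0 0 0 0 0 0.6;0 0 0 0 0 0 0.6;0 0 0 0 0 0 0.6'
python3 - <<'E'
from h import *
p,M=tgt(-.009,0,.0164)
cs={n:snap(n) for n in('top','scene')}
im=cs['scene']['color'].copy()
cv2.imwrite('pics/p11s.png',cv2.resize(im[210:330,350:480],None,fx=5,fy=5,interpolation=cv2.INTER_CUBIC))
E
```

```text
clock: 18.95
eef_pos: [0.5412, 0.1848, 0.1122]
tool_rot: [-0.68, 0.194, 0.1, 0.7]
ft_force: [0.5, 0.2, 0.2]
grip_width: 0.0341
turn [-0.03 -0.07 -0.  ] shift [-0.6 -1.9  0.4] in target axes [-0.5 -1.9  0.4] tablet origin now [-0.0093 -0.0003  0.0145] F [0.5 0.2 0.2] t 18.95
```

View pics/p11s.png

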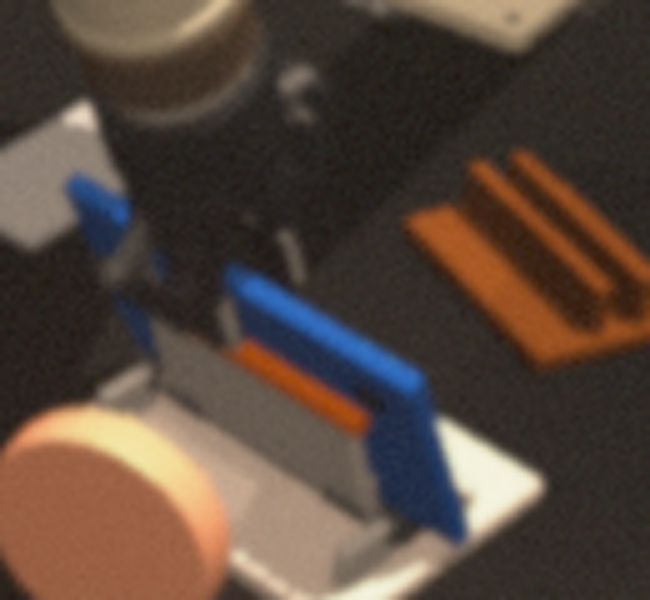

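```bash
python3 -m inch '0 0 0 0 -4 0 0.6;0 0 0 0 -8 0 0.6;0 0 0 0 -15 0 0.6;0 0 0 0 -20 0 0.6;0 0 0 0 -20 0 0.6;0 0 0 -20 -40 0 0.6;0 0 0 -25 -40 0 0.6;0 0 0 -45 -20 0 0.6;0 0 0 -45 -20 0 0.6;0 0 0 -45 -20 0 0.6;0 0 0 -45 -20 0 0.6;0 0 0 0 0 0 0.6'
python3 - <<'E'
from h import *
o,p,M=st();print(p)
cs={n:snap(n) for n in('top','scene')}
a=cv2.resize(cs['scene']['color'][210:330,350:480],None,fx=3.5,fy=3.5,interpolation=cv2.INTER_CUBIC)
b=cv2.resize(cs['top']['color'][170:290,210:320],None,fx=3.5,fy=3.5,interpolation=cv2.INTER_CUBIC)
cv2.imwrite('pics/p12.png',np.hstack([a[:,:410],b]))
cv2.imwrite('pics/p12f.png',cs['top']['color'])
E
```

```text
clock: 20.55
eef_pos: [0.4204, 0.1996, 0.4014]
tool_rot: [-0.678, 0.186, 0.092, 0.705]
ft_force: [0.0, -0.6, -0.7]
grip_width: 0.0343
[0.42039825 0.1996342  0.40141156]
```

View pics/p12.png

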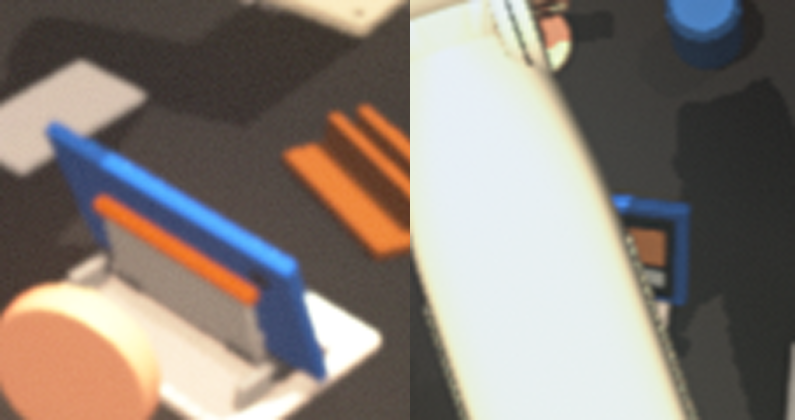

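View pics/p12f.png

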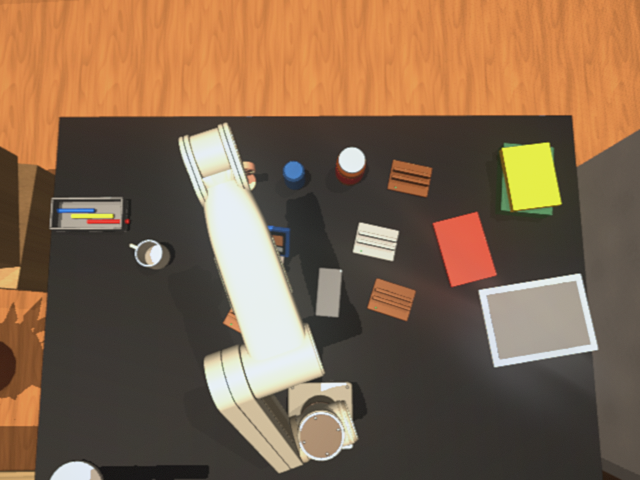

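```bash
python3 -m inch '0 0 0 -20 0 40 0.6;0 0 0 -20 0 40 0.6;0 0 0 -20 0 40 0.6;0 0 0 -20 0 40 0.6;0 0 0 -20 0 40 0.6;0 0 0 0 0 0 0.6'
python3 - <<'E'
from h import *
cs={n:snap(n) for n in('top','scene')}
b=cv2.resize(cs['top']['color'][170:300,210:340],None,fx=4.5,fy=4.5,interpolation=cv2.INTER_CUBIC)
cv2.imwrite('pics/p13.png',b)
E
```

```text
clock: 21.4
eef_pos: [0.3465, 0.4083, 0.4146]
tool_rot: [-0.675, 0.184, 0.089, 0.709]
ft_force: [0.5, -0.6, 1.1]
grip_width: 0.0342
```

View pics/p13.png

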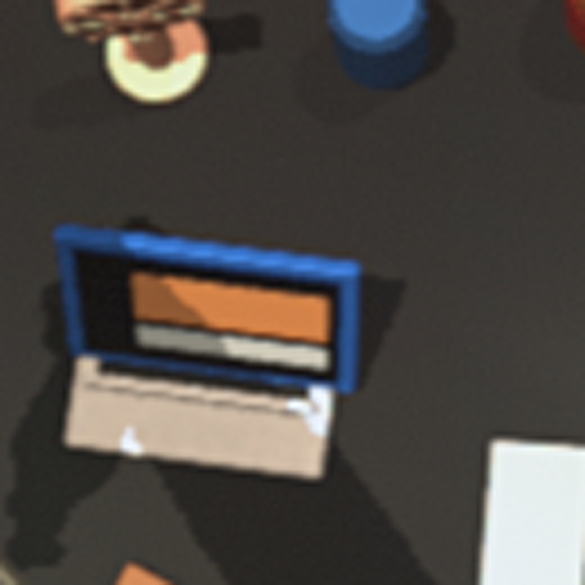

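```bash
python3 - <<'E'
from h import *
cs={n:snap(n) for n in('top','scene')}
c=cs['top'];f=lambda x,y:(210+x/4.5,170+y/4.5)
Rs=R.from_euler('z',7.7,degrees=True)
for q,z in(((75,355),.02),((352,391),.02),((57,238),.142),((360,272),.142)):print((Rs.apply(atz(c,f(*q),z)-stand((0,0,0)))*1000).round(1))
for t in('can','jar','fan','mug','phone','notebook'):
    r=bot.spot_point(t,'scene');print(t,[ (np.round(k['point'],1)) for k in r[:1]])
print(bot.get_obs()['joint_vel'].round(4))
E
```

```text
[-12.   90.4  20. ]
[ -12.9 -104.1   20. ]
[ 48.3  91.4 142. ]
[  50.9 -106.8  142. ]
can [array([306.4, 330.2])]
jar [array([241.2, 301.4])]
fan [array([367. , 363.7])]
mug [array([541., 363.])]
phone [array([366.2, 239.2])]
notebook [array([220.1, 212.7])]
[ 0.0051 -0.0011  0.0004 -0.0005  0.0009 -0.0012]
```

Tablet about 7 mm off-centre, leaning roughly 26°, square and stable in two looks; bystanders unmoved. Handing in.

```bash
python3 -c "
from workcell import bot
print(bot.job_done())"
```

```text
the job is handed in; nothing more can be done
None
```

The back rest is reclined, the blue tablet is standing on the ledge leaning back on it, and the job is handed in. The clock was at about 21.5 s of the 53 s allowed; no verdict comes back.

- **Rest:** I pushed the bar back with the closed fingers until it snapped over. With the arm withdrawn, the bar was seen within about 2.5 px of its predicted reclined position in both cameras.
- **Tablet:** I took it from the grey dock, leaving the brown look-alikes alone. I tilted it 24° and lowered it in 1 mm steps until it touched down (about 11 N at the wrist). Then I opened the fingers slowly and backed away along the tablet.
- **Last checks:** The tablet is about 7 mm off-centre and square within about 1°. Its bottom edge is about 12 mm in front of the stand's origin. It leans back about 26° with the screen facing the lip. The arm is well clear.
- **Bystanders:** The networks find the can, jar, fan and mug within about 3 px of where they started. The phone and notebook show no movement in the pictures.

**Disagreement:** While the tablet was held, the two cameras disagreed by up to about 15 mm on where it sat sideways in the grip. I used a value in between, and the clear top view after release supported it.

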